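Unlock and start the vial shaker with its hanging key

TASK

Take the blue-handled key off its hook, push it fully home in the key switch on the vial shaker and turn it clockwise until the yellow pointer faces the green post. Leave the key in the switch, then press the green start button right down and let go. Leave the orange key hanging on its hook and do not knock the loose vials about.

Things in the scene. Friction and masses are not known exactly. Their poses are not given: they have to be found in the camera images.
- blue_key: blue-handled key hanging upright on its hook, 0.1 kg. Origin: centre of the blade's bottom end; z up, y across its width, x through its thickness. Steel blade 9 (x) x 24 (y) mm, z 0 to 34, tip tapered; shoulder 20 x 36 mm, z 34 to 44; flat blue handle 12 (x) x 36 (y) mm, z 44 to 135, with an eye through it along x, 20 mm wide, z 60 to 98; grip above it. Same turned half round
- blue_key_grip (a point): centre of the blue key's solid handle tab above the eye (12 x 36 x 37 mm), 116.5 mm above the key's origin; its frame is parallel to the key's
- blue_key_eye (a point): top edge of the blue key's eye (98 mm above the key's origin), which rests on the hook bar
- orange_key: a like key with an orange handle on a like stand (the two keys' stands change places); not wanted, it stays hanging
- stand_a: fixed stand that carries the blue key: white base 110 x 90 x 12 mm, post 30 mm behind (+x) the origin, 7 mm steel hook bar through the key's eye along the stand's x, its top 155 mm above the table, running from the post to x = -30 mm, then bending up to the tip. Origin: on the table beneath the middle of the bar
- stand_b: the like stand that carries the orange key. Fixed
- stand_a_tip (a point): upturned tip of the blue key's hook, 42 mm along the stand's -x from its origin. It rises about 12 mm above the bar: the key lifted 14 to 28 mm (best about 19) can be drawn off along the stand's -x
- shaker: vial shaker, fixed: white control deck 150 x 290 mm, 50 mm high, with a rack of vials up to 125 mm high behind it (x 80 to 250 mm). Origin: on the table beneath the deck's centre. The key switch stands on the deck at y = +70 mm, the start button at y = -85 mm
- switch_slot (a point): centre of the slot's mouth in the key switch, 90 mm above the table on the turret's vertical axis; the frame turns with it. Turret 72 mm across, 38 mm high. Slot 12 (x) x 29 (y) mm, 38 mm deep, 4 mm chamfer. The key enters with its y along this y (either way round) until its shoulder rests on the turret: key origin then 34 mm below this point
- switch_pointer (a point): the yellow pointer on top of the turret, 36 mm from the axis along the slot's +y
- green_mark (a point): top of the green index post fixed on the deck beside the turret, 54 mm from the axis; the pointer should point to it. (A black post marks the off position.)
- switch (a joint): turret angle in rad: 0 = pointer at the black post, grows clockwise seen from above, 1.31 = pointer straight at the green post, stop at 1.65. Light friction (0.06 N m); it stays where it is left. The key has about 0.13 rad of play in the slot
- start (a joint): travel of the green start button in m: 0 up, 0.006 fully down (5 N), springs back
- start_top (a point): centre of the green start button's top, 36 mm across; pressed straight down
- vial0: loose amber vial, 26 mm across and 55 mm tall with a white cap, standing on the table near the stands; a bystander. Origin: centre of its underside, z up
- vial1: loose amber vial, 26 mm across and 55 mm tall with a white cap, standing on the table near the stands; a bystander. Origin: centre of its underside, z up
- vial2: loose amber vial, 26 mm across and 55 mm tall with a white cap, standing on the table near the stands; a bystander. Origin: centre of its underside, z up
There are look-alikes about, which are no part of the job. Of the things like the blue_key, leave any that is pink; of the rest the smaller one is meant.

How it is judged:
On the way, in this order (a step that is already met when the one before it is completed fails the run):
1. the blue key is off its hook and carried clear of it (distance between blue_key_eye and stand_a_tip above 0.06 m and distance of blue_key from where it was at the start of the episode above 0.07 m and height (world z) of blue_key above 0.05 m), for 0.1 s.
2. the blue key is fully home in the switch (horizontal distance between blue_key and switch_slot below 0.006 m and z of blue_key in the frame of switch_slot below -0.03 m and angle between blue_key's own z axis and vertical below 0.12 rad), for 0.1 s.
3. the key has turned the pointer to the green post (all of step 2 and value of joint switch between 1.11 and 1.51 rad), for 0.2 s.
4. the start button is pressed down (all of step 3 and value of joint start above 0.0045 m), for 0.05 s.
At the end, for the whole second after the job is handed in: Blue key at rest in the switch: shoulder within 4 mm of the turret, upright within 0.12 rad, centred within 6 mm; switch 1.11 to 1.51 rad; start button back up; orange key within 30 mm of its start; loose vials upright (0.3 rad), within 50 mm of their starts (all of step 3 and value of joint start below 0.002 m and distance of orange_key from where it was at the start of the episode below 0.03 m and linear speed of blue_key below 0.02 m/s and angle between each of vial0, vial1, vial2's own z axis and vertical below 0.3 rad and distance of each of vial0, vial1, vial2 from where it was at the start of the episode below 0.05 m); the robot touches nothing.
It fails at once if the orange key is moved by 30 mm or more (not (distance of orange_key from where it was at the start of the episode below 0.03 m)).
It fails at once if a loose vial is knocked over or shifted by 50 mm (not (angle between each of vial0, vial1, vial2's own z axis and vertical below 0.3 rad and distance of each of vial0, vial1, vial2 from where it was at the start of the episode below 0.05 m)).
It fails at once if the start button is pressed before the pointer faces the green post (value of joint start above 0.0045 m and not (value of joint switch between 1.11 and 1.51 rad)).
It also fails if it takes over 53 s, if anything falls off the work surface, if the arm or the gripper's body presses on something with over 40 N, if the wrist force passes 120 N, or if a joint passes its speed limit or range.

ROBOT

A 6-joint arm with a two-finger parallel gripper is mounted at the origin on the work surface. World frame = base frame: x ahead of the robot, y to its left, z up, the work surface at z = 0. Lengths are in m, angles in rad, forces in N, time in s.
With the tool pointing down it reaches from about 0.35 to 0.875 m from the base axis. Payload 4.2 kg.
Tool frame: the origin (TCP) lies at the very end of the fingers, on their centre line; the grasp point (between the pads) lies 19 mm behind it (bot.grip_depth is the distance from the TCP to the grasp point, in m); z points along the fingers, y is the line along which they close (so a half turn about z gives the same grasp; the last joint's range is limited). The gripper opens to 87 mm and grips with 3 to 60 N. Pads are 19 mm wide; open, the fingers measure 117 mm over their backs; the gripper's body (75 mm by 190 mm) begins 51 mm behind the grasp point.
Start: joints at [1.444, 0.385, 0.008, 0, -1.194, -0.259], TCP at [0.235, 0.579, 0.223] pointing down, gripper open.
Joint ranges: [-3.14, 3.14], [-1.21, 2.06], [-1.07, 1.41], [-3.16, 2.05], [-2.99, -0.16], [-3.1, 3.1]. Speed limits (rad/s): [2.79, 2.79, 3.14, 3.14, 3.14, 3.14].

INTERFACE

Orientations are given as a unit quaternion [w, x, y, z].
In Python, from bench import bot gives the robot as it stands.
- The arm moves only by the tool step_arm, never from a script. Its argument "rows" is a list of rows, each an object with "dr": the turn, a rotation vector about the tool's x, y, z in rad, a list of three; "offset": the shift along the tool's x, y, z in cm, a list of three; "gripper": the opening, from 0 (shut) to 1 (fully open). A call has 1 to 10 rows; each row shifts and turns the commanded pose from where the row before left it, along the tool's axes as they then stand; what a row does not reach is not made up. A row lasts 1/12 s, in which the tool goes at most 41.7 mm and 7.16 degrees, less where a joint would pass 70% of its speed; a pose out of reach is approached as far as the arm can. A call is refused whole if a number of a shift passes 4.17 or a number of a turn 0.125, either way. A call with a gripper value outside its range is refused whole. The fingers move at their own pace and stop on an object; "squeeze" is the grip in N (left out, the last holds). Time passes only in rows, so rows that do not move let the fingers close. It gives the time, the measured TCP pose, the force, the opening and the grip force at its end, in the units of the state.
- bot.get_obs(): the state, without advancing time (a new reading comes with each control period).
- bot.capture(name): name is "scene" or "top"; returns a dict with "img" (480x640x3 uint8, red, green, blue), "depth" (480x640 float32, m along the optical axis (not along the pixel's ray), 0 where there is no reading), "fovy" (degrees; the focal length in pixels is half the picture's height over the tangent of half this angle, whatever the lens; pixels are square), "cx", "cy" (the principal point, pixels), "world_to_cam" (4x4, takes a point from world to camera coordinates). Camera axes: x right, y down, z forward; pixel columns grow to the right and rows downward; lengths in m; the calibration is good to about 2 mm. A picture is of the moment at which its call begins.
- bot.finish_job(): hands the job in; it is judged then, once.
The state is a dict: "time": time; "joints": joint angles; "qd": joint speeds; "effort": joint torques, N m; "ee_pos": TCP position; "orientation": TCP orientation; "ft_force": force on the tool from outside, world axes, zero at the start; "torque": the same for the moment, N m; "width": finger opening in m; "grasp_force": force on a finger pad.
Only numpy, scipy, OpenCV 4.12 (cv2) and the standard library are available. Lean on these libraries where they do the work, as an engineer would, in place of code of your own. Each camera call takes 0.05 s, during which the arm holds its last target. There are 200 camera calls.

## Working session

There is one attempt and no reset: what is moved stays moved. The work goes in short steps, Python scripts to look and compute and a tool call to move; the robot and the scene stay as the last step left them, time stands still between calls to the robot, and variables do not carry over. Pictures are saved under pics/ and viewed, at most 10 in all, crops included, and the job is handed in when it is done.

Besides the shell and the picture viewer there is one more tool, called after "Request:" as a command line: name --argument value ..., lists and objects as JSON in quotes. step_arm: Moves the arm, as the interface text tells. Its arguments: {"type":"object","properties":{"rows":{"type":"array"},"squeeze":{"type":"number"}},"required":["rows"]}

```bash
mkdir -p pics; cat > h.py <<'E'
import numpy as np, cv2
from bench import bot
def cap(n):
    c=bot.capture(n); np.savez(f'{n}.npz',**c); return c
def load(n): return dict(np.load(f'{n}.npz'))
def cloud(c):
    f=240/np.tan(np.radians(float(c['fovy']))/2); d=c['depth']
    v,u=np.mgrid[:480,:640]; P=np.stack([(u-c['cx'])/f*d,(v-c['cy'])/f*d,d],-1)
    T=np.linalg.inv(c['world_to_cam']); W=P@T[:3,:3].T+T[:3,3]; W[d==0]=np.nan; return W
E
python3 - <<'E'
from h import *
for n in('scene','top'):
    c=cap(n); cv2.imwrite(f'pics/{n}0.png',c['img'][...,::-1]); print(n,c['fovy'],np.round(np.linalg.inv(c['world_to_cam']),3).tolist())
print(bot.get_obs())
E
```

```text
scene 55.18639266733737 [[-0.82, 0.475, -0.319, 0.779], [0.572, 0.664, -0.482, 0.403], [-0.017, -0.577, -0.816, 0.762], [0.0, 0.0, 0.0, 1.0]]
top 52.27930848582061 [[-0.027, -0.995, 0.101, 0.421], [-0.999, 0.03, 0.028, 0.01], [-0.031, -0.1, -0.995, 1.103], [0.0, 0.0, 0.0, 1.0]]
{'time': 0.1, 'joints': array([ 1.44359893e+00,  3.85510962e-01,  6.77538943e-03, -4.48595878e-04,
       -1.19400241e+00, -2.58600484e-01]), 'qd': array([ 0.00021082, -0.00171638,  0.00111406,  0.00344644, -0.00017023,
        0.00079841]), 'effort': array([-4.46827144e-04, -3.91687024e+01,  1.87935644e+01,  4.23189729e+00,
        1.34634748e-02, -7.49131436e-05]), 'ee_pos': array([0.23496534, 0.57857523, 0.22155312]), 'orientation': array([ 9.82421501e-04,  9.81436272e-01, -1.91785970e-01, -1.44294151e-04]), 'ft_force': array([ 0.30884965,  0.81879036, -0.52374745]), 'torque': array([ 0.01153026, -0.04215442, -0.00411375]), 'grasp_force': 0.0, 'width': 0.08699296262402477}
```

View pics/scene0.png

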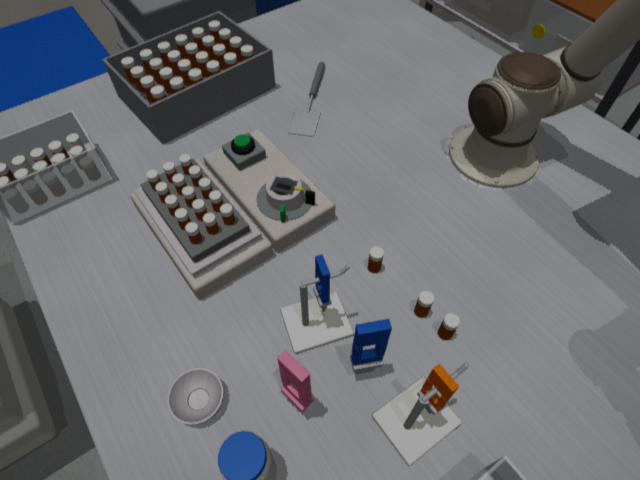

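View pics/top0.png

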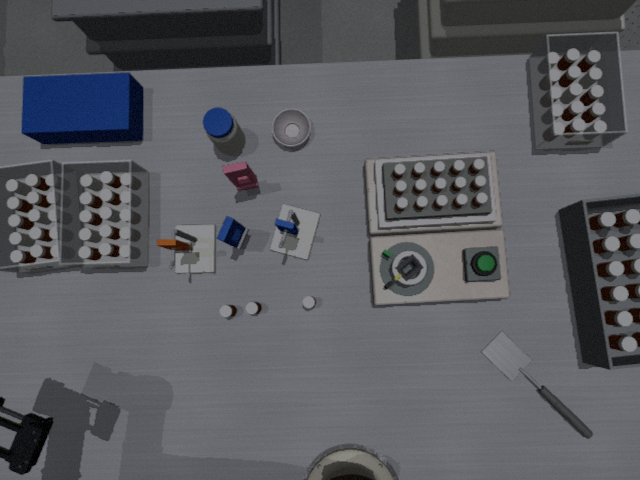

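Scene picture: the shaker is at about (270,190), with the switch at (286,195), yellow pointer at (298,188), black post at (310,197), green post at (283,212) and button at (243,145). The loose vials are at (375,260), (424,303) and (448,326).

Key candidates in scene pixels:
- **(322,280):** blue, hanging on a hook.
- **(370,343):** blue, larger, standing on the table.
- **(296,380):** pink, excluded.
- **(437,388):** orange, stays hanging.

The one at (322,280) fits: it is the smaller blue key and it hangs on a hook. Next I'll confirm with a crop and measure.

```bash
python3 - <<'E'
from h import *
s,t=load('scene'),load('top')
a=cv2.resize(s['img'][230:430,260:480],(770,700))[:, :]
a=cv2.resize(s['img'][235:405,270:410],(395,480),interpolation=cv2.INTER_CUBIC)
b=cv2.resize(t['img'][190:310,360:460],(400,480),interpolation=cv2.INTER_CUBIC)
cv2.imwrite('pics/crop1.png',np.hstack([a,b])[...,::-1])
rois={'scene':dict(key=(305,250,335,312,'b'),big=(345,315,395,370,'b'),post=(277,202,290,224,'g'),btn=(228,130,258,158,'g'),ptr=(290,180,306,194,'y'),org=(420,360,460,415,'o')),
'top':dict(key=(272,212,302,238,'b'),big=(215,210,250,255,'b'),post=(378,245,394,262,'g'),btn=(468,248,500,280,'g'),ptr=(385,262,408,290,'y'),org=(150,230,200,255,'o'))}
for n,c in(('scene',s),('top',t)):
    W=cloud(c); h=cv2.cvtColor(c['img'],cv2.COLOR_RGB2HSV); H,S,V=[h[...,i] for i in range(3)]
    M=dict(b=(H>100)&(H<130)&(S>150),g=(H>45)&(H<85)&(S>130),y=(H>20)&(H<35)&(S>150)&(V>100),o=(H>5)&(H<20)&(S>180)&(V>120))
    for k,(x0,y0,x1,y1,m) in rois[n].items():
        q=np.zeros(H.shape,bool); q[y0:y1,x0:x1]=M[m][y0:y1,x0:x1]; p=W[q]; p=p[~np.isnan(p[:,0])]
        if len(p)==0: print(n,k,'none');continue
        z=np.percentile(p[:,2],97); tp=p[p[:,2]>z-.006]
        r=cv2.minAreaRect((tp[:,:2]*1000).astype(np.float32))
        print(n,k,len(p),'z',p[:,2].min().round(3),z.round(3),'mean',p.mean(0).round(4),'top',len(tp),tp.mean(0).round(4),'rect',np.round(r[0],1),np.round(r[1],1),round(r[2],1))
# bar, deck, vial points
W=cloud(t)
q=np.zeros((480,640),bool); q[240:300,372:505]=1
p=W; m=q&(np.abs(p[...,2]-.05)<.006); print('deck rect',cv2.minAreaRect((p[m][:,:2]*1000).astype(np.float32)))
q[:]=0;q[240:300,378:440]=1
m=q&(p[...,2]>.078)&(p[...,2]<.1)&~np.isnan(p[...,0]); print('turret',m.sum(),p[m].mean(0),cv2.minEnclosingCircle((p[m][:,:2]*1000).astype(np.float32)))
for nm,(u,v) in dict(v0=(309,301),v1=(253,307),v2=(227,311),slot=(408,266),bar=(284,246)).items(): print(nm,p[v-3:v+4,u-3:u+4].reshape(-1,3)[np.nanargmax(p[v-3:v+4,u-3:u+4,2])].round(3))
q[:]=0;q[200:262,268:325]=1
m=q&(p[...,2]>.14); pp=p[m]; B=t['img'][m]
g=(B.max(1).astype(int)-B.min(1)<50); print('bar/post pts',g.sum()); print(np.round(np.c_[pp[g]],3)[::3].tolist())
m=q&(np.abs(p[...,2]-.012)<.005);print('base',cv2.minAreaRect((p[m][:,:2]*1000).astype(np.float32)))
E
```

```text
scene key 481 z 0.103 0.192 mean [0.5714 0.118  0.1633] top 176 [0.5685 0.1131 0.1908] rect [567.9 112.1] [35.7 11.7] 73.1
scene big 1250 z 0.064 0.18 mean [0.5674 0.2305 0.1377] top 398 [0.565  0.2282 0.1783] rect [564.3 227.5] [16.4 47.4] 65.4
scene post 75 z 0.055 0.086 mean [ 0.5177 -0.0871  0.0767] top 36 [ 0.5161 -0.09    0.0846] rect [516.3 -89.3] [18.   7.7] 56.9
scene btn 204 z 0.084 0.098 mean [ 0.49   -0.2847  0.0942] top 161 [ 0.4896 -0.2859  0.0957] rect [ 488.9 -286.7] [32.3 33.9] 5.7
scene ptr 22 z 0.088 0.094 mean [ 0.4656 -0.1098  0.0907] top 22 [ 0.4656 -0.1098  0.0907] rect [ 465.9 -110.2] [ 7.5 17.3] 26.8
scene org 260 z 0.114 0.193 mean [0.5394 0.337  0.1862] top 243 [0.5392 0.3368 0.1911] rect [538.8 336.4] [11.8 35. ] 0.9
top key 188 z 0.106 0.196 mean [0.5644 0.1071 0.1735] top 96 [0.5666 0.1086 0.193 ] rect [567.1 108.8] [35.4 10.4] 72.7
top big 486 z 0.068 0.183 mean [0.5617 0.2214 0.1433] top 195 [0.5634 0.2242 0.1805] rect [563.4 224.8] [16.3 45.7] 67.1
top post 31 z 0.055 0.09 mean [ 0.5144 -0.0921  0.0805] top 20 [ 0.5149 -0.0926  0.0874] rect [515.7 -92
[... 1613 characters left out ...]
], [0.561, 0.109, 0.153], [0.558, 0.097, 0.167], [0.56, 0.092, 0.156], [0.558, 0.112, 0.154], [0.559, 0.099, 0.15], [0.558, 0.093, 0.151], [0.557, 0.111, 0.153], [0.557, 0.094, 0.144], [0.554, 0.11, 0.157], [0.552, 0.112, 0.157], [0.551, 0.114, 0.155], [0.549, 0.116, 0.155], [0.547, 0.119, 0.153], [0.547, 0.113, 0.152], [0.544, 0.114, 0.156], [0.542, 0.116, 0.161], [0.541, 0.118, 0.155], [0.539, 0.12, 0.157], [0.539, 0.115, 0.154], [0.536, 0.116, 0.162], [0.534, 0.118, 0.162], [0.532, 0.119, 0.167], [0.53, 0.123, 0.167], [0.53, 0.117, 0.166], [0.528, 0.119, 0.168], [0.526, 0.119, 0.167]]
base ((588.3433837890625, 102.48617553710938), (92.77249908447266, 143.9170684814453), 75.13037872314453)
```

View pics/crop1.png

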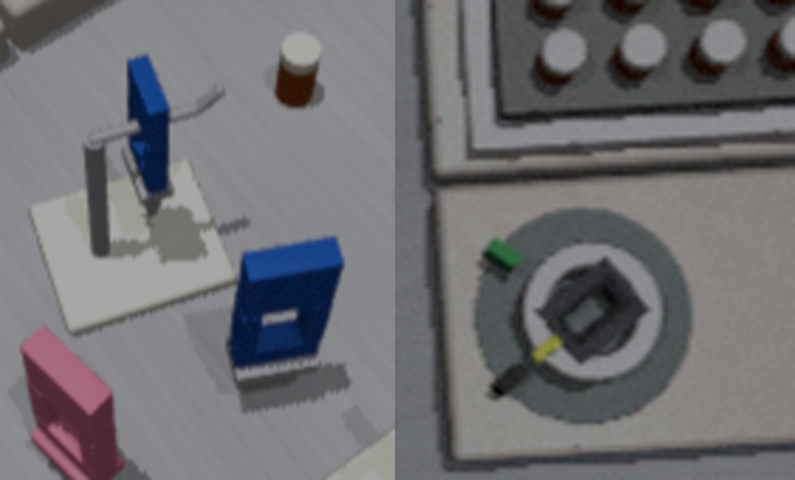

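The crop confirms it: the slim blue key on the hook (left, ~(150,120)) is the smaller one, and the bigger blue key stands on the table beside it. On the right, the slot runs toward the yellow pointer at ~(547,348), with its axis at ~(593,311). I'll grip the key across its width, with the tool's y along the key's y (yaw about 73°).

Request:
step_arm --rows '[{"dr": [0, 0, -0.095], "offset": [0, 0, -1], "gripper": 0.7}, {"dr": [0, 0, 0], "offset": [3, 2.35, -1], "gripper": 0.7}, {"dr": [0, 0, 0], "offset": [3, 2.35, 0], "gripper": 0.7}, {"dr": [0, 0, 0], "offset": [3, 2.35, 0], "gripper": 0.7}, {"dr": [0, 0, 0], "offset": [3, 2.35, 0], "gripper": 0.7}, {"dr": [0, 0, 0], "offset": [3, 2.35, 0], "gripper": 0.7}, {"dr": [0, 0, 0], "offset": [3, 2.35, 0], "gripper": 0.7}, {"dr": [0, 0, 0], "offset": [3, 2.35, 0], "gripper": 0.7}, {"dr": [0, 0, 0], "offset": [3, 2.35, 0], "gripper": 0.7}, {"dr": [0, 0, 0], "offset": [3, 2.35, 0], "gripper": 0.7}]'

```text
time: 0.93
ee_pos: [0.4336, 0.2972, 0.2423]
orientation: [0.0, 0.989, -0.145, -0.0]
ft_force: [0.8, -0.3, 0.1]
width: 0.0614
grasp_force: 0.0
```

```bash
cat >> h.py <<'E'
from scipy.spatial.transform import Rotation as R
def to(x,y,z,yaw=None):
    """offset (cm) in current tool axes after the turn to yaw (deg, of tool y); turn as dr"""
    o=bot.get_obs(); q=o['orientation']; r=R.from_quat(np.r_[q[1:],q[0]]); m=r.as_matrix()
    cy=np.degrees(np.arctan2(m[1,1],m[0,1]))
    t=r
    dr=np.zeros(3)
    if yaw is not None:
        t=R.from_matrix(np.array([[-np.sin(a),np.cos(a),0] for a in [np.radians(yaw)]]*1+[[0,0,0]]*2).T*0+np.c_[[-np.sin(np.radians(yaw)),np.cos(np.radians(yaw)),0],[np.cos(np.radians(yaw)),np.sin(np.radians(yaw)),0],[0,0,-1]]*np.array([-1,1,1])) 
        dr=(r.inv()*t).as_rotvec()
    d=np.array([x,y,z])-o['ee_pos']
    print('t',round(o['time'],2),'pos',o['ee_pos'].round(4),'yaw',cy.round(2),'tilt',np.degrees(np.arccos(-m[2,2])).round(2),'j',o['joints'].round(2),'w',round(o['width'],4),'g',round(o['grasp_force'],1),'F',o['ft_force'].round(1),'T',o['torque'].round(2))
    print(' dr',dr.round(4),'off_now_cm',(r.inv().apply(d)*100).round(2),'off_after_turn_cm',(t.inv().apply(d)*100).round(2))
E
python3 - <<'E'
from h import *
to(.5675,.1105,.25,-106.7)
# turret axis from white ring, both cameras
for n,(x0,y0,x1,y1) in dict(top=(372,240,442,300),scene=(250,170,320,225)).items():
    c=load(n); W=cloud(c); h=cv2.cvtColor(c['img'],cv2.COLOR_RGB2HSV)
    q=np.zeros((480,640),bool); q[y0:y1,x0:x1]=1
    for lo,hi in((.084,.094),(.092,.1),(.0505,.056),(.056,.07)):
        m=q&(W[...,2]>lo)&(W[...,2]<hi); p=W[m]; print(n,lo,hi,m.sum(),p.mean(0).round(4),np.round(cv2.minAreaRect((p[:,:2]*1000).astype(np.float32))[0:2],1).tolist(), np.percentile(h[...,2][m],[10,50,90]),np.percentile(h[...,1][m],[10,50,90]))
    cv2.imwrite(f'{n}_sw.png',cv2.resize(c['img'][y0:y1,x0:x1],None,fx=8,fy=8,interpolation=cv2.INTER_CUBIC)[...,::-1])
a=cv2.imread('top_sw.png');b=cv2.imread('scene_sw.png')
a=cv2.resize(a,(400,343));b=cv2.resize(b,(400,314)); v=np.zeros((343,800,3),np.uint8); v[:,:400]=a; v[:314,400:]=b; cv2.imwrite('pics/sw.png',v)
E
```

```text
Traceback (most recent call last):
  File "h.py", line 18, in to
    t=R.from_matrix(np.array([[-np.sin(a),np.cos(a),0] for a in [np.radians(yaw)]]*1+[[0,0,0]]*2).T*0+np.c_[[-np.sin(np.radians(yaw)),np.cos(np.radians(yaw)),0],[np.cos(np.radians(yaw)),np.sin(np.radians(yaw)),0],[0,0,-1]]*np.array([-1,1,1]))
  File "scipy/spatial/transform/_rotation.pyx", line 1143, in scipy.spatial.transform._rotation.Rotation.from_matrix
ValueError: Non-positive determinant (left-handed or null coordinate frame) in rotation matrix 0: [[-0.95782249 -0.28736052  0.        ]
 [ 0.28736052 -0.95782249  0.        ]
 [ 0.          0.         -1.        ]].
```

```bash
python3 - <<'E'
s=open('h.py').read().split('\n')
i=[k for k,l in enumerate(s) if 't=R.from_matrix' in l][0]
s[i]="        a=np.radians(yaw); t=R.from_matrix(np.c_[[-np.sin(a),np.cos(a),0],[np.cos(a),np.sin(a),0],[0,0,-1]])"
open('h.py','w').write('\n'.join(s))
E
python3 - <<'E'
from h import *
to(.5675,.1105,.25,-106.7)
# turret axis from white ring, both cameras
for n,(x0,y0,x1,y1) in dict(top=(372,240,442,300),scene=(250,170,320,225)).items():
    c=load(n); W=cloud(c); h=cv2.cvtColor(c['img'],cv2.COLOR_RGB2HSV)
    q=np.zeros((480,640),bool); q[y0:y1,x0:x1]=1
    for lo,hi in((.084,.094),(.092,.1),(.0505,.056),(.056,.07)):
        m=q&(W[...,2]>lo)&(W[...,2]<hi); p=W[m]; print(n,lo,hi,m.sum(),p.mean(0).round(4),np.round(np.hstack(cv2.minAreaRect((p[:,:2]*1000).astype(np.float32))[0:2]),1).tolist())
    cv2.imwrite(f'{n}_sw.png',cv2.resize(c['img'][y0:y1,x0:x1],None,fx=8,fy=8,interpolation=cv2.INTER_CUBIC)[...,::-1])
a=cv2.imread('top_sw.png');b=cv2.imread('scene_sw.png')
a=cv2.resize(a,(400,343));b=cv2.resize(b,(400,314)); v=np.zeros((343,800,3),np.uint8); v[:,:400]=a; v[:314,400:]=b; cv2.imwrite('pics/sw.png',v)
E
```

```text
t 0.93 pos [0.4336 0.2972 0.2423] yaw -106.65 tilt 0.03 j [ 0.91  0.2  -0.2  -0.   -1.17  0.37] w 0.0614 g 0.0 F [ 0.8 -0.3  0.1] T [ 0.01 -0.    0.02]
 dr [0.0004 0.0004 0.001 ] off_now_cm [18.17 14.05 -0.77] off_after_turn_cm [18.19 14.03 -0.77]
top 0.084 0.094 851 [ 0.4845 -0.1333  0.0897] [484.9, -129.2, 79.2, 85.3]
top 0.092 0.1 151 [ 0.4816 -0.133   0.0932] [483.3, -135.5, 63.3, 63.4]
top 0.0505 0.056 2312 [ 0.4814 -0.1388  0.0528] [482.2, -136.6, 148.4, 126.9]
top 0.056 0.07 187 [ 0.4807 -0.1326  0.0585] [482.5, -138.9, 129.9, 115.4]
scene 0.084 0.094 758 [ 0.485  -0.1288  0.0874] [483.9, -126.6, 80.8, 85.5]
scene 0.092 0.1 6 [ 0.4717 -0.1083  0.0928] [479.4, -113.6, 8.3, 39.1]
scene 0.0505 0.056 714 [ 0.4957 -0.1254  0.0518] [483.6, -141.0, 143.8, 147.8]
scene 0.056 0.07 207 [ 0.4941 -0.1032  0.0631] [505.8, -109.9, 67.8, 131.4]
```

View pics/sw.png

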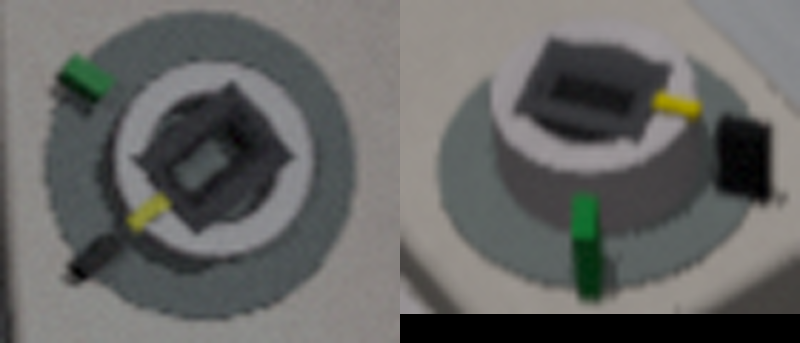

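The switch crops show the slot centred in the white ring at top pixel (409.3,267.6) and scene pixel (283.8,186.6), with the slot running toward the yellow pointer.

Request:
step_arm --rows '[{"dr": [0, 0, 0], "offset": [3.1, 2.4, 0], "gripper": 0.7}, {"dr": [0, 0, 0], "offset": [3.1, 2.4, 0], "gripper": 0.7}, {"dr": [0, 0, 0], "offset": [3.1, 2.4, 0], "gripper": 0.7}, {"dr": [0, 0, 0], "offset": [3.1, 2.4, 0], "gripper": 0.7}, {"dr": [0, 0, 0], "offset": [3.1, 2.4, 0], "gripper": 0.7}, {"dr": [0, 0, 0], "offset": [2.0, 1.5, 0], "gripper": 0.7}, {"dr": [0, 0, 0], "offset": [0, 0, 0], "gripper": 0.7}, {"dr": [0, 0, 0], "offset": [0, 0, 0], "gripper": 0.7}]'

```text
time: 1.6
ee_pos: [0.5623, 0.1182, 0.2416]
orientation: [0.0, 0.989, -0.146, -0.001]
ft_force: [-0.8, 0.9, -0.3]
width: 0.0611
grasp_force: 0.0
```

```bash
cat >> h.py <<'E'
def bp(c,u,v,z):
    f=240/np.tan(np.radians(float(c['fovy']))/2); T=np.linalg.inv(c['world_to_cam'])
    d=T[:3,:3]@np.array([(u-c['cx'])/f,(v-c['cy'])/f,1]); o=T[:3,3]; return o+d*(z-o[2])/d[2]
E
python3 - <<'E'
from h import *
to(.5675,.1105,.155,-106.7)
t,s=load('top'),load('scene')
A=bp(t,409.3,267.65,.09);B=bp(s,283.8,186.6,.09);print('slot',A,B)
P=bp(t,372+150/5.714,240+212/5.714,.092);Q=bp(s,250+277/5.714,170+105/5.714,.092)
for a,p in((A,P),(B,Q)):d=(p-a)[:2];print('ptr',p,np.hypot(*d),np.degrees(np.arctan2(d[1],d[0])))
# slot long edge line in scene crop: (552,88)-(632,102)
for c,a,b in((s,(152,84),(233,103)),): 
    d=(bp(c,250+b[0]/5.714,170+b[1]/5.714,.086)-bp(c,250+a[0]/5.714,170+a[1]/5.714,.086)); print(np.degrees(np.arctan2(d[1],d[0])),np.hypot(*d[:2]))
G=bp(t,372+80/5.714,240+68/5.714,.088);d=(G-A)[:2];print('green',G,np.hypot(*d),np.degrees(np.arctan2(d[1],d[0])))
G=bp(s,250+186/5.714,170+202/5.714,.088);d=(G-B)[:2];print('green',G,np.hypot(*d),np.degrees(np.arctan2(d[1],d[0])))
E
```

```text
t 1.6 pos [0.5623 0.1182 0.2416] yaw -106.83 tilt 0.1 j [ 0.49  0.29 -0.09 -0.   -1.2   0.79] w 0.0611 g 0.0 F [-0.8  0.9 -0.3] T [ 0.05  0.02 -0.02]
 dr [ 0.0009  0.0015 -0.0023] off_now_cm [0.73 0.58 8.66] off_after_turn_cm [0.72 0.59 8.66]
slot [ 0.48334328 -0.13662693  0.09      ] [ 0.48557256 -0.12963815  0.09      ]
ptr [ 0.46440571 -0.1128426   0.092     ] 0.030402731681771093 128.52751407098438
ptr [ 0.46576824 -0.10747241  0.092     ] 0.029724249078807375 131.779663268155
127.10257461548613 0.029714309244481558
green [ 0.5176385  -0.09018374  0.088     ] 0.057733279442844766 53.55658679776876
green [ 0.51258997 -0.09260645  0.088     ] 0.04583980241825809 53.88643712210972
```

Request:
step_arm --rows '[{"dr": [0, 0, 0], "offset": [0.7, 0.6, 0], "gripper": 0.7}, {"dr": [0, 0, 0], "offset": [0, 0, 2.2], "gripper": 0.7}, {"dr": [0, 0, 0], "offset": [0, 0, 2.2], "gripper": 0.7}, {"dr": [0, 0, 0], "offset": [0, 0, 2.2], "gripper": 0.7}, {"dr": [0, 0, 0], "offset": [0, 0, 2.0], "gripper": 0.7}, {"dr": [0, 0, 0], "offset": [0, 0, 0], "gripper": 0.7}, {"dr": [0, 0, 0], "offset": [0, 0, 0], "gripper": 0.7}]'

```text
time: 2.18
ee_pos: [0.5665, 0.1122, 0.1561]
orientation: [0.001, 0.99, -0.144, -0.001]
ft_force: [0.3, 0.4, 0.4]
width: 0.0608
grasp_force: 0.0
```

```bash
python3 - <<'E'
from h import *
to(.5675,.1105,.155,-106.7)
c=cap('scene'); t=cap('top')
a=cv2.resize(c['img'][200:330,260:400],(430,400),interpolation=cv2.INTER_CUBIC);b=cv2.resize(t['img'][180:280,240:330],(360,400),interpolation=cv2.INTER_CUBIC)
cv2.imwrite('pics/grasp.png',np.hstack([a,b])[...,::-1])
E
```

```text
t 2.18 pos [0.5665 0.1122 0.1561] yaw -106.55 tilt 0.12 j [ 0.48  0.36 -0.21  0.   -1.01  0.81] w 0.0608 g 0.0 F [0.3 0.4 0.4] T [ 0.04 -0.08 -0.03]
 dr [0.0017 0.0013 0.0026] off_now_cm [0.14 0.13 0.11] off_after_turn_cm [0.14 0.13 0.11]
```

View pics/grasp.png

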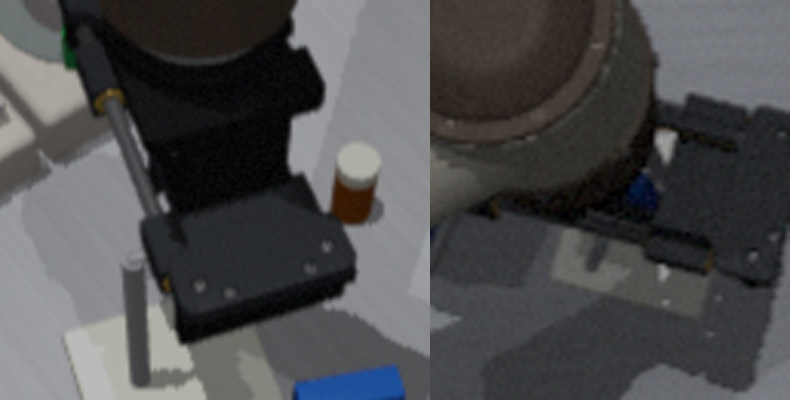

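The key is hidden under the gripper body, but the measured TCP is within 2 mm of the target, so I'll close and check the opening (36 mm expected).

Request:
step_arm --rows '[{"dr": [0, 0, 0], "offset": [0.1, 0.1, 0], "gripper": 0.7}, {"dr": [0, 0, 0], "offset": [0, 0, 0], "gripper": 0.3}, {"dr": [0, 0, 0], "offset": [0, 0, 0], "gripper": 0.3}, {"dr": [0, 0, 0], "offset": [0, 0, 0], "gripper": 0.3}, {"dr": [0, 0, 0], "offset": [0, 0, 0], "gripper": 0.3}, {"dr": [0, 0, 0], "offset": [0, 0, 0], "gripper": 0.3}]' --squeeze 35

```text
time: 2.78
ee_pos: [0.5678, 0.1105, 0.1567]
orientation: [-0.0, 0.989, -0.145, 0.0]
ft_force: [-0.4, -0.0, 0.9]
width: 0.0356
grasp_force: 35.6
```

Request:
step_arm --rows '[{"dr": [0, 0, 0], "offset": [0, 0, -0.7], "gripper": 0.3}, {"dr": [0, 0, 0], "offset": [0, 0, -0.7], "gripper": 0.3}, {"dr": [0, 0, 0], "offset": [0, 0, -0.5], "gripper": 0.3}, {"dr": [0, 0, 0], "offset": [0, 0, 0], "gripper": 0.3}, {"dr": [0, 0, 0], "offset": [0, 0, 0], "gripper": 0.3}]'

```text
time: 3.2
ee_pos: [0.568, 0.1107, 0.1761]
orientation: [-0.0, 0.989, -0.145, 0.0]
ft_force: [0.6, 0.7, -1.9]
width: 0.0356
grasp_force: 35.0
```

```bash
python3 - <<'E'
from h import *
to(.462,.141,.1757,-106.7)
E
```

```text
t 3.2 pos [0.568  0.1107 0.1761] yaw -106.66 tilt 0.07 j [ 0.47  0.34 -0.18 -0.   -1.05  0.81] w 0.0356 g 35.0 F [ 0.6  0.7 -1.9] T [-0.03  0.09  0.03]
 dr [-0.0009 -0.0008  0.0006] off_now_cm [-11.02   0.13   0.03] off_after_turn_cm [-11.02   0.14   0.04]
```

Request:
step_arm --rows '[{"dr": [0, 0, 0], "offset": [-1, 0, 0], "gripper": 0.3}, {"dr": [0, 0, 0], "offset": [-1, 0, 0], "gripper": 0.3}, {"dr": [0, 0, 0], "offset": [-1, 0, 0], "gripper": 0.3}, {"dr": [0, 0, 0], "offset": [-1, 0, 0], "gripper": 0.3}, {"dr": [0, 0, 0], "offset": [0, 0, 0], "gripper": 0.3}]'

```text
time: 3.62
ee_pos: [0.527, 0.1223, 0.1756]
orientation: [0.0, 0.99, -0.144, -0.001]
ft_force: [0.3, -0.1, -1.0]
width: 0.0357
grasp_force: 35.0
```

Request:
step_arm --rows '[{"dr": [0, 0, 0], "offset": [-1, 0, 0], "gripper": 0.3}, {"dr": [0, 0, 0], "offset": [-1, 0, 0], "gripper": 0.3}, {"dr": [0, 0, 0], "offset": [-1.5, 0, 0], "gripper": 0.3}, {"dr": [0, 0, 0], "offset": [-2, 0, 0], "gripper": 0.3}, {"dr": [0, 0, 0], "offset": [-2, 0, 0], "gripper": 0.3}, {"dr": [0, 0, 0], "offset": [-1, 0, 0], "gripper": 0.3}, {"dr": [0, 0, 0], "offset": [0, 0, -2], "gripper": 0.3}, {"dr": [0, 0, 0], "offset": [0, 0, -2], "gripper": 0.3}, {"dr": [0, 0, 0], "offset": [0, 0, -1], "gripper": 0.3}, {"dr": [0, 0, 0], "offset": [0, 0, 0], "gripper": 0.3}]'

```text
time: 4.45
ee_pos: [0.4494, 0.1474, 0.2283]
orientation: [-0.002, 0.99, -0.144, 0.003]
ft_force: [0.2, -0.2, -1.0]
width: 0.0357
grasp_force: 35.0
```

```bash
python3 - <<'E'
from h import *
to(.4845,-.133,.23,-51.5)
E
```

```text
t 4.45 pos [0.4494 0.1474 0.2283] yaw -106.61 tilt 0.37 j [ 0.66  0.12 -0.34  0.   -1.1   0.62] w 0.0357 g 35.0 F [ 0.2 -0.2 -1. ] T [-0.01  0.01 -0.01]
 dr [-0.0021 -0.0064 -0.9618] off_now_cm [11.38 25.86 -0.23] off_after_turn_cm [-14.7   24.13  -0.17]
```

Request:
step_arm --rows '[{"dr": [0, 0, -0.12], "offset": [0, 0, 0], "gripper": 0.3}, {"dr": [0, 0, -0.12], "offset": [0, 0, 0], "gripper": 0.3}, {"dr": [0, 0, -0.12], "offset": [0, 0, 0], "gripper": 0.3}, {"dr": [0, 0, -0.12], "offset": [0, 0, 0], "gripper": 0.3}, {"dr": [0, 0, -0.12], "offset": [0, 0, 0], "gripper": 0.3}, {"dr": [0, 0, -0.12], "offset": [0, 0, 0], "gripper": 0.3}, {"dr": [0, 0, -0.12], "offset": [0, 0, 0], "gripper": 0.3}, {"dr": [0, 0, -0.12], "offset": [0, 0, 0], "gripper": 0.3}]'

```text
time: 5.12
ee_pos: [0.4475, 0.1461, 0.2244]
orientation: [0.0, 0.944, 0.331, -0.001]
ft_force: [-0.4, -0.8, -2.0]
width: 0.0354
grasp_force: 35.0
```

Request:
step_arm --rows '[{"dr": [0, 0, 0], "offset": [-1.6, 2.7, 0], "gripper": 0.3}, {"dr": [0, 0, 0], "offset": [-1.6, 2.7, 0], "gripper": 0.3}, {"dr": [0, 0, 0], "offset": [-1.6, 2.7, 0], "gripper": 0.3}, {"dr": [0, 0, 0], "offset": [-1.6, 2.7, 0], "gripper": 0.3}, {"dr": [0, 0, 0], "offset": [-1.6, 2.7, 0], "gripper": 0.3}, {"dr": [0, 0, 0], "offset": [-1.6, 2.7, 0], "gripper": 0.3}, {"dr": [0, 0, 0], "offset": [-1.6, 2.7, 0], "gripper": 0.3}, {"dr": [0, 0, 0], "offset": [-1.6, 2.7, 0], "gripper": 0.3}, {"dr": [0, 0, 0], "offset": [-1.0, 1.7, 0], "gripper": 0.3}, {"dr": [0, 0, 0], "offset": [0, 0, 0], "gripper": 0.3}]'

```text
time: 5.95
ee_pos: [0.484, -0.1248, 0.2242]
orientation: [-0.0, 0.945, 0.326, -0.001]
ft_force: [1.1, 0.3, -1.5]
width: 0.0355
grasp_force: 35.0
```

```bash
python3 - <<'E'
from h import *
to(.4845,-.133,.23,-51.5)
s=cap('scene');t=cap('top')
a=cv2.resize(s['img'][110:250,230:350],(400,467),interpolation=cv2.INTER_CUBIC);b=cv2.resize(t['img'][210:330,350:450],(390,467),interpolation=cv2.INTER_CUBIC)
cv2.imwrite('pics/above.png',np.hstack([a,b])[...,::-1])
E
```

```text
t 5.95 pos [ 0.484  -0.1248  0.2242] yaw -51.91 tilt 0.12 j [ 0.07  0.17 -0.29  0.   -1.11  2.16] w 0.0355 g 35.0 F [ 1.1  0.3 -1.5] T [-0.06 -0.05  0.03]
 dr [-0.0009  0.002  -0.0072] off_now_cm [-0.47  0.68 -0.58] off_after_turn_cm [-0.47  0.67 -0.58]
```

View pics/above.png

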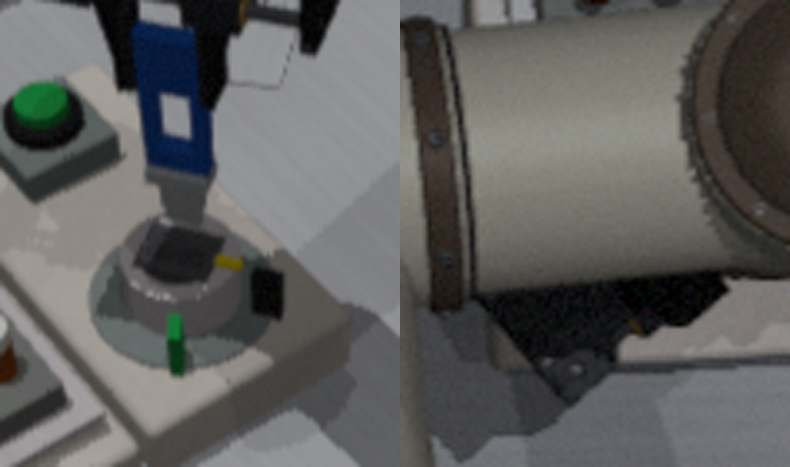

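The scene view shows the key gripped and upright above the turret: the blade is at crop (183,205) and the slot at (185,250), slightly nearer the camera. I'll use the visible handle to calibrate the scene camera against the TCP near the slot.

```bash
python3 - <<'E'
from h import *
s=load('scene'); W=cloud(s); h=cv2.cvtColor(s['img'],cv2.COLOR_RGB2HSV)
o=bot.get_obs(); tcp=o['ee_pos']; a=np.radians(128.1); ky=np.array([np.cos(a),np.sin(a),0]); kx=np.array([np.sin(a),-np.cos(a),0])
m=(h[...,0]>100)&(h[...,0]<130)&(h[...,1]>150); m[:110]=0;m[250:]=0;m[:,:230]=0;m[:,350:]=0
v,u=np.nonzero(m); p=W[m]-tcp; l=np.c_[p@kx,p@ky,p[:,2]]
print(m.sum(),'u',u.min(),u.max(),'v',v.min(),v.max())
f=l[np.abs(l[:,0]-np.median(l[:,0]))<.004]; print('kx med',np.median(f[:,0]),'ky 2/98',np.percentile(f[:,1],[1,50,99]),'z',np.percentile(f[:,2],[1,99]))
print('plane slope',np.linalg.lstsq(np.c_[f[:,1:],np.ones(len(f))],f[:,0],rcond=None)[0])
for lo in np.arange(-.05,.02,.01):
    k=(f[:,2]>lo)&(f[:,2]<lo+.01)
    if k.sum()>5: print(round(lo,3),np.percentile(f[k,1],[2,98]).round(4))
# steel shoulder+blade
q=np.zeros(m.shape,bool); q[158:178,270:298]=1
for lo in np.arange(-.10,-.05,.005):
    P=W-tcp; k=q&(P[...,2]>lo)&(P[...,2]<lo+.005)&(np.hypot(P[...,0],P[...,1])<.03)
    if k.sum()>3: L=np.c_[P[k]@kx,P[k]@ky]; print('steel',round(lo,3),k.sum(),L.mean(0).round(4),np.ptp(L[:,1]).round(4), L[:,0].max().round(4))
E
```

```text
704 u 251 321 v 113 162
  return _methods._mean(a, axis=axis, dtype=dtype,
  ret = ret.dtype.type(ret / rcount)
Traceback (most recent call last):
IndexError: index -1 is out of bounds for axis 0 with size 0
```

Depth has NaN gaps, so I'll mask them.

```bash
cat > k.py <<'E'
from h import *
def key(yaw, boxrows=(158,182,265,300)):
    s=load('scene'); W=cloud(s); h=cv2.cvtColor(s['img'],cv2.COLOR_RGB2HSV)
    tcp=bot.get_obs()['ee_pos']; a=np.radians(yaw); ky=np.array([np.cos(a),np.sin(a),0]); kx=np.array([np.sin(a),-np.cos(a),0])
    P=np.nan_to_num(W-tcp,nan=9); L=np.stack([P@kx,P@ky,P[...,2]],-1); near=np.hypot(L[...,0],L[...,1])<.03
    m=(h[...,0]>100)&(h[...,0]<130)&(h[...,1]>150)&near; f=L[m]; c=np.median(f[:,0]); print('n',len(f),'kx med',c); f=f[abs(f[:,0]-c)<.004]
    print('plane',np.linalg.lstsq(np.c_[f[:,1:],np.ones(len(f))],f[:,0],rcond=None)[0],'z',np.percentile(f[:,2],[1,99]))
    for lo in np.arange(-.06,.04,.01):
        k=(f[:,2]>lo)&(f[:,2]<lo+.01)
        if k.sum()>5: print(round(lo,3),np.percentile(f[k,1],[2,98]).round(4),np.median(f[k,0]).round(4))
    for lo in np.arange(-.10,-.05,.005):
        k=near&~m&(L[...,2]>lo)&(L[...,2]<lo+.005)
        if k.sum()>3: l=L[k]; print('steel',round(lo,3),k.sum(),np.percentile(l[:,1],[3,97]).round(4),np.median(l[:,0]).round(4))
E
python3 -c "
from k import *
key(128.1)"
```

```text
n 723 kx med 0.004604675795478932
plane [0.00361917 0.00237814 0.00459766] z [-0.05234963  0.03545154]
-0.06 [-0.0143  0.0161] 0.0044
-0.05 [-0.0159  0.0169] 0.0044
-0.04 [-0.0159  0.0167] 0.0045
-0.03 [-0.0169  0.0171] 0.0049
-0.02 [-0.0162  0.0169] 0.0045
-0.01 [-0.0174  0.0148] 0.0047
0.0 [-0.019   0.0149] 0.0048
0.01 [-0.0184  0.0191] 0.0049
0.02 [-0.0195  0.0143] 0.0048
0.03 [-0.0191  0.0125] 0.0041
steel -0.1 13 [-0.0105  0.0077] 0.0017
steel -0.095 16 [-0.0085  0.0092] 0.0026
steel -0.09 21 [-0.0116  0.0106] 0.0032
steel -0.085 27 [-0.0111  0.0109] 0.003
steel -0.08 26 [-0.0117  0.0112] 0.0033
steel -0.075 12 [-0.0117  0.009 ] 0.0034
steel -0.07 11 [-0.0165  0.0166] 0.0075
steel -0.065 45 [-0.0177  0.017 ] 0.0089
steel -0.06 70 [-0.0173  0.0165] 0.0064
steel -0.055 18 [-0.0177  0.0168] 0.0049
```

```bash
python3 - <<'E'
from h import *
from scipy.optimize import least_squares
s=load('scene'); W=np.nan_to_num(cloud(s),nan=9)
near=np.hypot(W[...,0]-.4855,W[...,1]+.13)<.045
z=W[...,2]; print(np.histogram(z[near],bins=np.arange(.05,.11,.004)))
m=near&(z>.083)&(z<.095); P=W[m]; print(m.sum())
# boundary: max radius per azimuth
for zlo in(.083,.085,.087):
    P=W[near&(z>zlo)&(z<.097)]
    H=cv2.convexHull((P[:,:2]*1000).astype(np.float32))[:,0]
    r=least_squares(lambda q:np.hypot(H[:,0]-q[0],H[:,1]-q[1])-q[2],[485,-130,36],loss='soft_l1').x
    r2=least_squares(lambda q:np.hypot(H[:,0]-q[0],H[:,1]-q[1])-36,[485,-130],loss='soft_l1').x
    print(zlo,len(P),r.round(1),r2.round(1))
v,u=np.nonzero(m); print('px',u.min(),u.max(),v.min(),v.max())
q=near&(np.hypot(W[...,0]-.4855,W[...,1]+.13)<.02)&(z<.083);print('slot px',q.sum(),W[q].mean(0).round(4))
o=bot.get_obs(); f=240/np.tan(np.radians(float(s['fovy']))/2)
T=s['world_to_cam']
def pr(p): c=T[:3,:3]@p+T[:3,3]; return (c[:2]/c[2]*f+[s['cx'],s['cy']]).round(1)
print('proj of axis at .09 for guess', pr(np.array([.4845,-.133,.09])), pr(np.array([.4856,-.1296,.09])))
E
```

```text
(array([257,  42,  42,  38,  50,  52,  57,  77, 201, 475,  58,   0,   0,
         0]), array([0.05 , 0.054, 0.058, 0.062, 0.066, 0.07 , 0.074, 0.078, 0.082,
       0.086, 0.09 , 0.094, 0.098, 0.102, 0.106]))
705
0.083 705 [ 484.5 -127.    41.3] [ 484.7 -131.4]
0.085 635 [ 484.4 -125.3   39.5] [ 484.7 -131.6]
0.087 397 [ 484.7 -132.4   34.8] [ 483.6 -131.8]
px 266 306 174 206
slot px 69 [ 0.4839 -0.1371  0.0776]
proj of axis at .09 for guess [283.3 185.3] [283.8 186.6]
```

```bash
python3 -c "
from h import *
to(.4855,-.131,.196,-51.5)"
```

```text
t 6.05 pos [ 0.4837 -0.1224  0.2244] yaw -51.78 tilt 0.12 j [ 0.08  0.17 -0.29 -0.   -1.11  2.16] w 0.0361 g 35.0 F [ 0.4 -0.1 -0.5] T [-0.03 -0.02  0.01]
 dr [-0.0015  0.0014 -0.0048] off_now_cm [-0.39  0.79  2.84] off_after_turn_cm [-0.39  0.78  2.84]
```

Request:
step_arm --rows '[{"dr": [0, 0, -0.005], "offset": [-0.4, 0.8, 0], "gripper": 0.3}, {"dr": [0, 0, 0], "offset": [0, 0, 0.8], "gripper": 0.3}, {"dr": [0, 0, 0], "offset": [0, 0, 0.8], "gripper": 0.3}, {"dr": [0, 0, 0], "offset": [0, 0, 0.7], "gripper": 0.3}, {"dr": [0, 0, 0], "offset": [0, 0, 0], "gripper": 0.3}, {"dr": [0, 0, 0], "offset": [0, 0, 0], "gripper": 0.3}, {"dr": [0, 0, 0], "offset": [0, 0, 0], "gripper": 0.3}, {"dr": [0, 0, 0], "offset": [0, 0, 0], "gripper": 0.3}]'

```text
time: 6.72
ee_pos: [0.4865, -0.1306, 0.2029]
orientation: [0.0, 0.944, 0.331, 0.0]
ft_force: [-0.4, 0.1, -1.3]
width: 0.0353
grasp_force: 35.0
```

```bash
python3 - <<'E'
from k import *
to(.4855,-.131,.196,-51.5)
c=cap('scene')
to(.4855,-.131,.196,-51.5)
key(128.5)
cv2.imwrite('pics/ab2.png',cv2.resize(c['img'][140:230,240:340],(800,600),interpolation=cv2.INTER_CUBIC)[...,::-1])
E
```

```text
t 6.72 pos [ 0.4865 -0.1306  0.2029] yaw -51.35 tilt 0.05 j [ 0.06  0.19 -0.31  0.   -1.06  2.18] w 0.0353 g 35.0 F [-0.4  0.1 -1.3] T [-0.05 -0.09  0.03]
 dr [ 0.0006 -0.0006  0.0027] off_now_cm [-0.1  -0.03  0.69] off_after_turn_cm [-0.1  -0.03  0.69]
t 6.77 pos [ 0.4864 -0.1307  0.2029] yaw -51.36 tilt 0.05 j [ 0.06  0.19 -0.31  0.   -1.06  2.18] w 0.0358 g 35.0 F [ 0.5  0.4 -1. ] T [-0.15 -0.06 -0.01]
 dr [ 0.0006 -0.0006  0.0025] off_now_cm [-0.09 -0.03  0.69] off_after_turn_cm [-0.09 -0.03  0.69]
n 652 kx med 0.005875592014509601
plane [0.00761069 0.00493478 0.00587773] z [-0.05295308  0.03583899]
-0.06 [-0.0136  0.0185] 0.0054
-0.05 [-0.0146  0.0185] 0.0059
-0.04 [-0.0139  0.0186] 0.0059
-0.03 [-0.0144  0.0188] 0.0057
-0.02 [-0.0145  0.0187] 0.0054
-0.01 [-0.0149  0.0185] 0.0059
0.0 [-0.0161  0.0173] 0.0062
0.01 [-0.0167  0.0165] 0.0061
0.02 [-0.0178  0.0168] 0.0063
0.03 [-0.017   0.0166] 0.0055
steel -0.1 14 [-0.0087  0.0109] 0.0029
steel -0.095 15 [-0.0047  0.0118] 0.0043
steel -0.09 26 [-0.01    0.0125] 0.0044
steel -0.085 22 [-0.0104  0.0128] 0.0045
steel -0.08 24 [-0.0085  0.0118] 0.0043
steel -0.075 9 [-0.0101  0.0115] 0.005
steel -0.07 13 [-0.0096  0.0183] 0.009
steel -0.065 38 [-0.0154  0.0189] 0.0099
steel -0.06 71 [-0.0158  0.0184] 0.0084
steel -0.055 18 [-0.0156  0.0189] 0.0066
```

View pics/ab2.png

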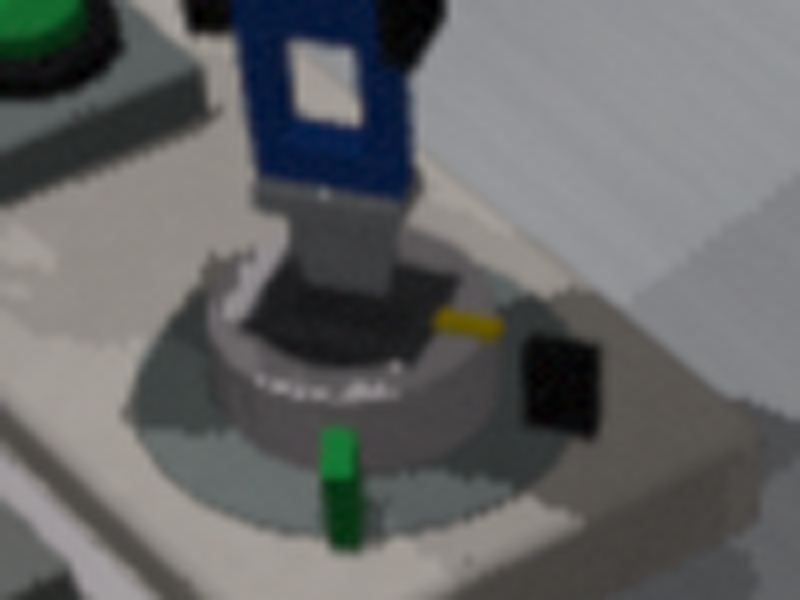

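The key is just above the slot, with the blade's end at crop (345,285) and the turret centred at u of about 352. After a 1.5 mm correction I'll lower it gently.

Request:
step_arm --rows '[{"dr": [0, 0, 0], "offset": [-0.13, 0.06, 0.4], "gripper": 0.3}, {"dr": [0, 0, 0], "offset": [0, 0, 0.5], "gripper": 0.3}, {"dr": [0, 0, 0], "offset": [0, 0, 0.4], "gripper": 0.3}, {"dr": [0, 0, 0], "offset": [0, 0, 0.3], "gripper": 0.3}, {"dr": [0, 0, 0], "offset": [0, 0, 0.3], "gripper": 0.3}, {"dr": [0, 0, 0], "offset": [0, 0, 0], "gripper": 0.3}, {"dr": [0, 0, 0], "offset": [0, 0, 0], "gripper": 0.3}]'

```text
time: 7.35
ee_pos: [0.4854, -0.1321, 0.1833]
orientation: [-0.0, 0.944, 0.331, -0.0]
ft_force: [0.1, -0.7, -0.2]
width: 0.0355
grasp_force: 35.0
```

```bash
python3 -c "
from h import *
to(.4858,-.132,.156,-51.5)"
```

```text
t 7.35 pos [ 0.4854 -0.1321  0.1833] yaw -51.37 tilt 0.03 j [ 0.06  0.21 -0.34  0.   -1.01  2.19] w 0.0355 g 35.0 F [ 0.1 -0.7 -0.2] T [-0.13  0.02 -0.02]
 dr [-0.0003  0.0005  0.0022] off_now_cm [0.04 0.02 2.73] off_after_turn_cm [0.03 0.02 2.73]
```

Already 6 mm in with no force. Continuing down.

Request:
step_arm --rows '[{"dr": [0, 0, 0], "offset": [0, 0, 0.5], "gripper": 0.3}, {"dr": [0, 0, 0], "offset": [0, 0, 0.5], "gripper": 0.3}, {"dr": [0, 0, 0], "offset": [0, 0, 0.5], "gripper": 0.3}, {"dr": [0, 0, 0], "offset": [0, 0, 0.5], "gripper": 0.3}, {"dr": [0, 0, 0], "offset": [0, 0, 0.3], "gripper": 0.3}, {"dr": [0, 0, 0], "offset": [0, 0, 0], "gripper": 0.3}, {"dr": [0, 0, 0], "offset": [0, 0, 0], "gripper": 0.3}]'

```text
time: 7.93
ee_pos: [0.4847, -0.132, 0.1596]
orientation: [-0.001, 0.944, 0.331, -0.001]
ft_force: [-1.5, -1.3, -2.2]
width: 0.0355
grasp_force: 35.0
```

```bash
python3 -c "
from h import *
to(.4858,-.132,.156,-51.5)"
```

```text
t 7.93 pos [ 0.4847 -0.132   0.1596] yaw -51.39 tilt 0.14 j [ 0.06  0.24 -0.38 -0.   -0.96  2.19] w 0.0355 g 35.0 F [-1.5 -1.3 -2.2] T [-0.6   0.62 -0.04]
 dr [-0.0017  0.0018  0.0018] off_now_cm [0.09 0.07 0.36] off_after_turn_cm [0.09 0.07 0.36]
```

Request:
step_arm --rows '[{"dr": [0, 0, 0], "offset": [0, 0, 0.2], "gripper": 0.3}, {"dr": [0, 0, 0], "offset": [0, 0, 0.2], "gripper": 0.3}, {"dr": [0, 0, 0], "offset": [0, 0, 0.1], "gripper": 0.3}, {"dr": [0, 0, 0], "offset": [0, 0, 0], "gripper": 0.3}, {"dr": [0, 0, 0], "offset": [0, 0, 0], "gripper": 0.3}]'

```text
time: 8.35
ee_pos: [0.4853, -0.1323, 0.1559]
orientation: [0.0, 0.944, 0.331, -0.0]
ft_force: [-3.5, -2.3, 3.0]
width: 0.0357
grasp_force: 35.0
```

```bash
python3 -c "
from h import *
to(.4858,-.132,.156,-51.5)"
```

```text
t 8.35 pos [ 0.4853 -0.1323  0.1559] yaw -51.37 tilt 0.03 j [ 0.06  0.24 -0.38  0.   -0.95  2.19] w 0.0357 g 35.0 F [-3.5 -2.3  3. ] T [-0.93  1.34 -0.06]
 dr [0.0001 0.0005 0.0023] off_now_cm [ 0.06  0.01 -0.01] off_after_turn_cm [ 0.06  0.01 -0.01]
```

Request:
step_arm --rows '[{"dr": [0, 0, 0], "offset": [-0.08, 0, 0], "gripper": 0.3}, {"dr": [0, 0, 0], "offset": [0, 0, 0.1], "gripper": 0.3}, {"dr": [0, 0, 0], "offset": [0, 0, 0.1], "gripper": 0.3}, {"dr": [0, 0, 0], "offset": [0, 0, 0], "gripper": 0.3}, {"dr": [0, 0, 0], "offset": [0, 0, 0], "gripper": 0.3}]'

```text
time: 8.77
ee_pos: [0.4852, -0.1325, 0.1557]
orientation: [0.0, 0.944, 0.331, 0.001]
ft_force: [-6.2, 1.2, 13.1]
width: 0.0354
grasp_force: 35.0
```

```bash
python3 -c "
from h import *
to(.4858,-.132,.156,-51.5)"
```

```text
t 8.77 pos [ 0.4852 -0.1325  0.1557] yaw -51.33 tilt 0.08 j [ 0.06  0.24 -0.39  0.   -0.94  2.19] w 0.0354 g 35.0 F [-6.2  1.2 13.1] T [ 0.24  2.37 -0.03]
 dr [ 0.0012 -0.0009  0.003 ] off_now_cm [ 0.08 -0.   -0.03] off_after_turn_cm [ 0.08 -0.   -0.03]
```

Seated: 13 N up at the expected height. I'll ease the load and turn clockwise (+z about the tool).

Request:
step_arm --rows '[{"dr": [0, 0, 0], "offset": [0, 0, -0.1], "gripper": 0.3}, {"dr": [0, 0, 0.08], "offset": [0, 0, 0], "gripper": 0.3}, {"dr": [0, 0, 0.08], "offset": [0, 0, 0], "gripper": 0.3}, {"dr": [0, 0, 0.08], "offset": [0, 0, 0], "gripper": 0.3}, {"dr": [0, 0, 0.08], "offset": [0, 0, 0], "gripper": 0.3}, {"dr": [0, 0, 0.08], "offset": [0, 0, 0], "gripper": 0.3}, {"dr": [0, 0, 0], "offset": [0, 0, 0], "gripper": 0.3}]'

```text
time: 9.35
ee_pos: [0.4859, -0.1328, 0.1558]
orientation: [0.001, 0.991, 0.136, 0.001]
ft_force: [-2.7, -2.0, 5.2]
width: 0.0355
grasp_force: 35.0
```

```bash
python3 -c "
from h import *
to(.4853,-.132,.156,-129.5)"
```

```text
t 9.35 pos [ 0.4859 -0.1328  0.1558] yaw -74.4 tilt 0.16 j [ 0.06  0.24 -0.38  0.   -0.94  1.79] w 0.0355 g 35.0 F [-2.7 -2.   5.2] T [-0.83  1.28  0.01]
 dr [ 3.000e-04 -2.900e-03  9.617e-01] off_now_cm [-0.03 -0.1  -0.02] off_after_turn_cm [-0.1  -0.03 -0.02]
```

Request:
step_arm --rows '[{"dr": [0, 0, 0.1], "offset": [0, 0, 0], "gripper": 0.3}, {"dr": [0, 0, 0.1], "offset": [0, 0, 0], "gripper": 0.3}, {"dr": [0, 0, 0.1], "offset": [0, 0, 0], "gripper": 0.3}, {"dr": [0, 0, 0.1], "offset": [0, 0, 0], "gripper": 0.3}, {"dr": [0, 0, 0.1], "offset": [0, 0, 0], "gripper": 0.3}, {"dr": [0, 0, 0.1], "offset": [0, 0, 0], "gripper": 0.3}, {"dr": [0, 0, 0.1], "offset": [0, 0, 0], "gripper": 0.3}, {"dr": [0, 0, 0.1], "offset": [0, 0, 0], "gripper": 0.3}, {"dr": [0, 0, 0.1], "offset": [0, 0, 0], "gripper": 0.3}, {"dr": [0, 0, 0], "offset": [0, 0, 0], "gripper": 0.3}]'

```text
time: 10.18
ee_pos: [0.4857, -0.1335, 0.1558]
orientation: [0.001, 0.951, -0.309, 0.001]
ft_force: [-2.7, -4.9, 6.6]
width: 0.0355
grasp_force: 35.0
```

```bash
python3 - <<'E'
from h import *
to(.4853,-.132,.156,-129.5)
c=cap('scene')
cv2.imwrite('pics/turn.png',cv2.resize(c['img'][130:235,240:350],(800,600),interpolation=cv2.INTER_CUBIC)[...,::-1])
E
```

```text
t 10.18 pos [ 0.4857 -0.1335  0.1558] yaw -125.99 tilt 0.16 j [ 0.06  0.24 -0.39  0.   -0.94  0.89] w 0.0355 g 35.0 F [-2.7 -4.9  6.6] T [-1.63  1.29  0.  ]
 dr [ 0.0003 -0.0028  0.0612] off_now_cm [-0.12 -0.09 -0.02] off_after_turn_cm [-0.12 -0.09 -0.02]
```

View pics/turn.png

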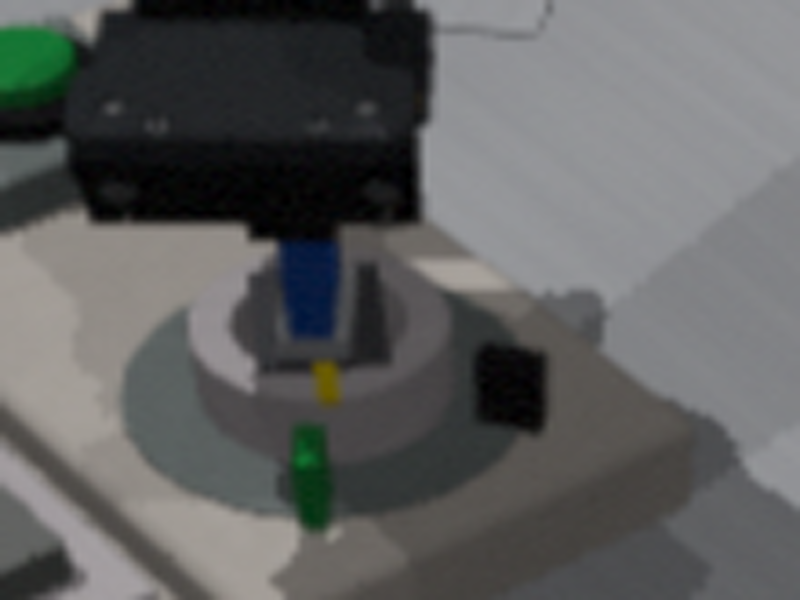

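The shoulder is seated. The pointer (327,383) is slightly short of the green post (310,440), so I'll turn about 0.1 rad more to take up the play.

Request:
step_arm --rows '[{"dr": [0, 0, 0.05], "offset": [0, 0, 0], "gripper": 0.3}, {"dr": [0, 0, 0.05], "offset": [0, 0, 0], "gripper": 0.3}, {"dr": [0, 0, 0], "offset": [0, 0, 0], "gripper": 0.3}, {"dr": [0, 0, 0], "offset": [0, 0, 0], "gripper": 0.3}]'

```text
time: 10.57
ee_pos: [0.4857, -0.1335, 0.1558]
orientation: [0.001, 0.935, -0.355, 0.001]
ft_force: [-3.4, -5.0, 5.5]
width: 0.0356
grasp_force: 35.0
```

```bash
python3 - <<'E'
from h import *
to(.4853,-.132,.156,-131.5)
c=cap('scene'); h=cv2.cvtColor(c['img'],cv2.COLOR_RGB2HSV); H,S,V=[h[...,i] for i in range(3)]; W=cloud(c)
y=(H>20)&(H<35)&(S>140)&(V>60); y[:170]=0;y[215:]=0;y[:,:260]=0;y[:,320:]=0
v,u=np.nonzero(y); print('ptr px',u.mean(),v.mean(),len(u)); P=bp(c,u.mean(),v.mean(),.092)
for ax in((.485,-.1306),(.4845,-.131)):
    d=P[:2]-ax; print(P.round(4),np.hypot(*d),np.degrees(np.arctan2(d[1],d[0])))
g=(H>45)&(H<85)&(S>130); g[:200]=0;g[228:]=0;g[:,:270]=0;g[:,300:]=0; p=W[g]; p=p[p[:,2]>.08]; d=p.mean(0)[:2]-[.485,-.1306]; print('green',p.mean(0),np.degrees(np.arctan2(d[1],d[0])),np.hypot(*d))
E
```

```text
t 10.57 pos [ 0.4857 -0.1335  0.1558] yaw -131.54 tilt 0.17 j [ 0.06  0.24 -0.39  0.   -0.94  0.79] w 0.0356 g 35.0 F [-3.4 -5.   5.5] T [-1.68  1.27 -0.03]
 dr [ 0.0001 -0.0029 -0.0007] off_now_cm [-0.13 -0.09 -0.02] off_after_turn_cm [-0.13 -0.09 -0.02]
ptr px 283.0 196.5 24
[ 0.5015 -0.1077  0.092 ] 0.02827416432285467 54.255118991327755
[ 0.5015 -0.1077  0.092 ] 0.028891416208777505 53.91373449969562
green [ 0.51721494 -0.08862773  0.08453101] 52.49270752543393 0.05291005118678091
```

The pointer is at about 54° and the post at about 53°, so they're aligned. Releasing and lifting.

Request:
step_arm --rows '[{"dr": [0, 0, 0], "offset": [0, 0, 0], "gripper": 0.5}, {"dr": [0, 0, 0], "offset": [0, 0, 0], "gripper": 0.7}, {"dr": [0, 0, 0], "offset": [0, 0, 0], "gripper": 0.7}, {"dr": [0, 0, 0], "offset": [0, 0, 0], "gripper": 0.7}, {"dr": [0, 0, 0], "offset": [0, 0, -1], "gripper": 0.7}, {"dr": [0, 0, 0], "offset": [0, 0, -2], "gripper": 0.7}, {"dr": [0, 0, 0], "offset": [0, 0, -2], "gripper": 0.7}, {"dr": [0, 0, 0], "offset": [0, 0, -2], "gripper": 0.7}, {"dr": [0, 0, 0], "offset": [0, 0, 0], "gripper": 0.7}]'

```text
time: 11.37
ee_pos: [0.488, -0.1328, 0.2297]
orientation: [-0.001, 0.935, -0.354, 0.005]
ft_force: [0.3, 0.9, 0.3]
width: 0.0608
grasp_force: 0.0
```

```bash
python3 - <<'E'
from h import *
to(.489,-.2885,.22)
E
```

```text
t 11.37 pos [ 0.488  -0.1328  0.2297] yaw -131.52 tilt 0.59 j [ 0.06  0.17 -0.27  0.   -1.12  0.79] w 0.0608 g 0.0 F [0.3 0.9 0.3] T [ 0.03 -0.06  0.  ]
 dr [0. 0. 0.] off_now_cm [10.39 11.6   0.99] off_after_turn_cm [10.39 11.6   0.99]
```

Request:
step_arm --rows '[{"dr": [0, 0, 0], "offset": [2.1, 2.3, 0], "gripper": 0}, {"dr": [0, 0, 0], "offset": [2.1, 2.3, 0], "gripper": 0}, {"dr": [0, 0, 0], "offset": [2.1, 2.3, 0], "gripper": 0}, {"dr": [0, 0, 0], "offset": [2.1, 2.3, 0], "gripper": 0}, {"dr": [0, 0, 0], "offset": [2.0, 2.4, 0], "gripper": 0}, {"dr": [0, 0, 0], "offset": [0, 0, 2.5], "gripper": 0}, {"dr": [0, 0, 0], "offset": [0, 0, 2.5], "gripper": 0}, {"dr": [0, 0, 0], "offset": [0, 0, 2.5], "gripper": 0}, {"dr": [0, 0, 0], "offset": [0, 0, 2.5], "gripper": 0}, {"dr": [0, 0, 0], "offset": [0, 0, 0], "gripper": 0}]'

```text
time: 12.2
ee_pos: [0.4825, -0.287, 0.1196]
orientation: [-0.0, 0.935, -0.356, -0.005]
ft_force: [-1.3, 0.6, -0.3]
width: 0.0039
grasp_force: 0.0
```

```bash
python3 - <<'E'
from h import *
to(.489,-.2885,.105)
c=cap('scene'); W=cloud(c)
h=cv2.cvtColor(c['img'],cv2.COLOR_RGB2HSV); H,S,V=[h[...,i] for i in range(3)]
y=(H>20)&(H<35)&(S>140)&(V>60); y[:170]=0;y[215:]=0;y[:,:260]=0;y[:,320:]=0
v,u=np.nonzero(y); P=bp(c,u.mean(),v.mean(),.092);d=P[:2]-[.485,-.1306]; print('ptr',np.degrees(np.arctan2(d[1],d[0])))
cv2.imwrite('pics/btn.png',cv2.resize(c['img'][80:230,215:335],(480,600),interpolation=cv2.INTER_CUBIC)[...,::-1])
E
```

```text
t 12.2 pos [ 0.4825 -0.287   0.1196] yaw -131.67 tilt 0.59 j [-0.25  0.38 -0.28 -0.   -0.92  1.09] w 0.0039 g 0.0 F [-1.3  0.6 -0.3] T [ 0.08  0.11 -0.01]
 dr [0. 0. 0.] off_now_cm [ 0.6  -0.33  1.46] off_after_turn_cm [ 0.6  -0.33  1.46]
ptr 54.255118991327755
```

View pics/btn.png

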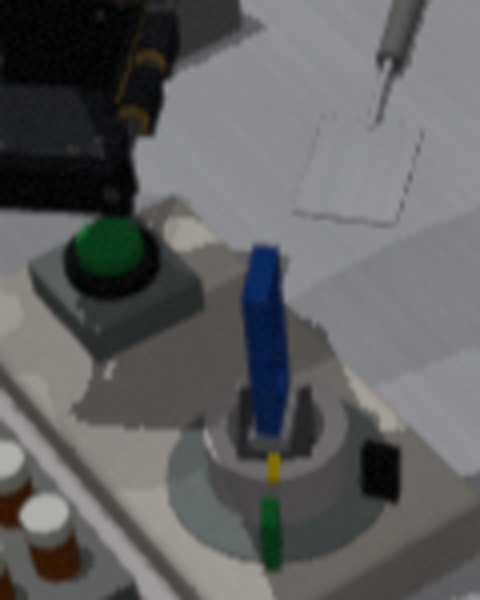

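The key stands upright in the switch with the pointer in line with the post, and the button is clear under the fingers. Centring and pressing.

Request:
step_arm --rows '[{"dr": [0, 0, 0], "offset": [0.3, -0.2, 0], "gripper": 0}, {"dr": [0, 0, 0], "offset": [0, 0, 0.6], "gripper": 0}, {"dr": [0, 0, 0], "offset": [0, 0, 0.6], "gripper": 0}, {"dr": [0, 0, 0], "offset": [0, 0, 0], "gripper": 0}, {"dr": [0, 0, 0], "offset": [0, 0, 0], "gripper": 0}]'

```text
time: 12.67
ee_pos: [0.4893, -0.2888, 0.1128]
orientation: [-0.0, 0.935, -0.355, 0.0]
ft_force: [0.6, 0.2, 0.0]
width: 0.0004
grasp_force: 0.0
```

```bash
python3 -c "
from h import *
to(.489,-.2885,.092)"
```

```text
t 12.67 pos [ 0.4893 -0.2888  0.1128] yaw -131.58 tilt 0.01 j [-0.25  0.39 -0.28 -0.   -0.9   1.09] w 0.0004 g 0.0 F [0.6 0.2 0. ] T [-0.07 -0.02 -0.01]
 dr [0. 0. 0.] off_now_cm [-0.04 -0.    2.08] off_after_turn_cm [-0.04 -0.    2.08]
```

Request:
step_arm --rows '[{"dr": [0, 0, 0], "offset": [0, 0, 0.5], "gripper": 0}, {"dr": [0, 0, 0], "offset": [0, 0, 0.5], "gripper": 0}, {"dr": [0, 0, 0], "offset": [0, 0, 0.4], "gripper": 0}, {"dr": [0, 0, 0], "offset": [0, 0, 0.3], "gripper": 0}, {"dr": [0, 0, 0], "offset": [0, 0, 0.2], "gripper": 0}, {"dr": [0, 0, 0], "offset": [0, 0, 0], "gripper": 0}, {"dr": [0, 0, 0], "offset": [0, 0, 0], "gripper": 0}]'

```text
time: 13.25
ee_pos: [0.4891, -0.2887, 0.0938]
orientation: [0.0, 0.935, -0.355, -0.0]
ft_force: [-1.4, 2.6, 3.4]
width: 0.0005
grasp_force: 1.7
```

Request:
step_arm --rows '[{"dr": [0, 0, 0], "offset": [0, 0, 0.2], "gripper": 0}, {"dr": [0, 0, 0], "offset": [0, 0, 0.1], "gripper": 0}, {"dr": [0, 0, 0], "offset": [0, 0, 0], "gripper": 0}, {"dr": [0, 0, 0], "offset": [0, 0, 0], "gripper": 0}]'

```text
time: 13.58
ee_pos: [0.4891, -0.2888, 0.0914]
orientation: [0.0, 0.935, -0.355, 0.0]
ft_force: [-2.5, 2.0, 6.6]
width: 0.0006
grasp_force: 3.7
```

Request:
step_arm --rows '[{"dr": [0, 0, 0], "offset": [0, 0, 0.1], "gripper": 0}, {"dr": [0, 0, 0], "offset": [0, 0, 0.1], "gripper": 0}, {"dr": [0, 0, 0], "offset": [0, 0, 0], "gripper": 0}, {"dr": [0, 0, 0], "offset": [0, 0, 0], "gripper": 0}]'

```text
time: 13.92
ee_pos: [0.4892, -0.2888, 0.0912]
orientation: [0.0, 0.935, -0.355, 0.0]
ft_force: [-5.5, 4.9, 16.5]
width: 0.0003
grasp_force: 8.2
```

The button is on its stop: the force rose to 16 N with no further travel. Retracting.

Request:
step_arm --rows '[{"dr": [0, 0, 0], "offset": [0, 0, -1], "gripper": 0}, {"dr": [0, 0, 0], "offset": [0, 0, -2.5], "gripper": 0}, {"dr": [0, 0, 0], "offset": [0, 0, -3], "gripper": 0}, {"dr": [0, 0, 0], "offset": [0, 0, -3], "gripper": 0}, {"dr": [0, 0, 0], "offset": [0, 0, -3], "gripper": 0}, {"dr": [0, 0, 0], "offset": [0, 0, 0], "gripper": 0}, {"dr": [0, 0, 0], "offset": [0, 0, 0], "gripper": 0}]'

```text
time: 14.5
ee_pos: [0.4904, -0.2892, 0.2154]
orientation: [-0.0, 0.935, -0.355, 0.003]
ft_force: [0.3, 0.5, -1.0]
width: 0.0004
grasp_force: 0.0
```

```bash
python3 - <<'E'
from h import *
to(.489,-.2885,.2)
c=cap('scene')
h=cv2.cvtColor(c['img'],cv2.COLOR_RGB2HSV); H,S,V=[h[...,i] for i in range(3)]
y=(H>20)&(H<35)&(S>140)&(V>60); y[:170]=0;y[215:]=0;y[:,:260]=0;y[:,320:]=0
v,u=np.nonzero(y); P=bp(c,u.mean(),v.mean(),.092);d=P[:2]-[.485,-.1306]; a=np.degrees(np.arctan2(d[1],d[0])); print('ptr',a)
W=cloud(c); g=(H>45)&(H<85)&(S>130); g[170:]=0;g[:,:228]=0;g[:,262:]=0; p=W[g]; print('btn top',np.nanpercentile(p[:,2],97))
b=(H>100)&(H<130)&(S>150); b[:130]=0;b[200:]=0;b[:,:265]=0;b[:,300:]=0; p=W[b]; print('key z',np.nanpercentile(p[:,2],[1,99]),np.nanmean(p,0))
if 45<a<62: print(bot.finish_job())
E
```

```text
t 14.5 pos [ 0.4904 -0.2892  0.2154] yaw -131.59 tilt 0.3 j [-0.25  0.29 -0.15 -0.   -1.13  1.09] w 0.0004 g 0.0 F [ 0.3  0.5 -1. ] T [0.06 0.06 0.06]
 dr [0. 0. 0.] off_now_cm [-0.16  0.05  1.53] off_after_turn_cm [-0.16  0.05  1.53]
ptr 54.255118991327755
btn top 0.35069984300046625
key z [0.10497222 0.19152438] [ 0.49011833 -0.12412365  0.15711761]
the job is handed in; nothing more can be done
None
```

I handed the job in at about 14.6 s: the blue key is seated in the switch with the pointer at the green post, and the button was pressed to its stop and released. I didn't confirm the button's return by camera, and I didn't re-measure the orange key or the vials. The hand-in returned no verdict.

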